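# Find the fuller staple tin by weight and load it into the refill holder

## Task

One of the two closed staple tins is nearly used up. Lift the green-lidded tin clear of the table to feel its weight and stand it back on the table, then lift the yellow-lidded one in the same way; load the heavier tin upright into the square well of the grey refill holder and press it down gently, against the stiff lifter plate, until it is fully home, leaving the lighter tin standing on the table away from the holder. Do not ram the holder, and leave everything else on the table where it is.

Things in the scene. Friction and masses are not known exactly. Their poses are not given: they have to be found in the camera images.
- green_tin_mid (a point): closed, upright, square tin of bare metal with a green lid and paper labels, 56 x 56 across and 90 high, walls at right angles to its x and y axes; this point is its centre, 45 above its foot, z up. It can be gripped across either pair of sides, near the top. Both tins look the same but for the lid; which holds more is hidden and changes. A tin weighs between 0.15 and 0.65 kg with its contents and the two differ by at least 0.2 kg; the contents may shift by 2 to 3 mm inside
- yellow_tin_mid (a point): closed, upright, square tin of bare metal with a yellow lid and paper labels, 56 x 56 across and 90 high, walls at right angles to its x and y axes; this point is its centre, 45 above its foot, z up. It can be gripped across either pair of sides, near the top. Both tins look the same but for the lid; which holds more is hidden and changes. A tin weighs between 0.15 and 0.65 kg with its contents and the two differ by at least 0.2 kg; the contents may shift by 2 to 3 mm inside
- green_tin: the green-lidded tin itself; origin at the centre of its foot
- yellow_tin: the yellow-lidded tin itself; origin at the centre of its foot
- well (a point): centre of the mouth of the well, level with the holder's top face; x and y along the well's sides, z up. The well is square, 59 wide, with a 3 mm bevel round its mouth. In it is a lifter plate, 8 to 24 mm below the mouth when right up and 14 mm lower when fully down; its hard stop is set at a different height each time, 22 to 38 mm below the mouth, which is hidden under the plate and best found by feel. So a tin that is home stands 52 to 68 mm proud of the holder's top
- holder: refill holder: fixed grey block 92 x 92, 44 high, on a black plinth; its top stands 44 to 50 mm above the table (it varies); origin on its axis, 44 mm below its top
- plate: the brass lifter plate, 52 x 52 x 3, the movable floor of the well; origin at the centre of its underside. It stays where it is left; a tin's own weight does not move it: it takes about 9 N, more when pressed fast (25 N more per m/s), the weight of the tin on it included; more than 40 N in all strains it
- lifter (a joint): travel of the plate, m: 0 is right up, 0.014 fully down on the hard stop; it starts between 0 and 0.008
- ink_pad: closed flat black ink pad with a blue top, 70 x 40 x 16, lying between the places where the tins and the holder stand, in mm; loose, not part of the job, not to be disturbed; origin at the centre of its underside
- clip: black bulldog clip with steel wire handles, 32 x 26 x 14, lying between those places, in mm; loose, not part of the job, not to be disturbed; origin at the centre of its underside
- stamp: black rubber stamp standing on its die, 36 x 50, 71 high, beyond them, in mm; loose, not part of the job, not to be disturbed; origin at the centre of its underside
- syrup: small amber bottle, 42 across, 105 high, beyond them, in mm; loose, not part of the job, not to be disturbed; origin at the centre of its underside
- pen: white and blue pen, 130 long, 11 thick, lying on the robot's side of the tins, in mm; loose, not part of the job, not to be disturbed; origin at the centre of its underside

How it is judged (in metres and radians):
On the way, in this order (a step that is already met when the one before it is completed fails the run):
1. the green-lidded tin is lifted at least 30 mm off the table for 0.3 s, the yellow-lidded one still standing (height (world z) of green_tin_mid above 0.075 m and height (world z) of yellow_tin_mid below 0.055 m), for 0.3 s.
2. the yellow-lidded tin is lifted at least 30 mm for 0.3 s, the green-lidded one standing back on the table away from the holder (height (world z) of yellow_tin_mid above 0.075 m and height (world z) of green_tin_mid below 0.055 m and angle between green_tin_mid's own z axis and vertical below 0.15 rad and linear speed of green_tin below 0.05 m/s and horizontal distance between green_tin_mid and well above 0.075 m), for 0.3 s.
At the end, for the whole second after the job is handed in: the heavier tin (over 3.6 N on the holder) stands upright and free in the well, within 6 mm of its middle, the plate under it within 1.5 mm of fully down; the lighter stands upright, at rest and free on the table, its centre at least 75 mm from the well's (((horizontal distance between green_tin_mid and well below 0.006 m and angle between green_tin_mid's own z axis and vertical below 0.08 rad and z of green_tin_mid in the frame of well below 0.027 m and linear speed of green_tin below 0.02 m/s and contact force between green_tin and holder above 3.6 N and height (world z) of yellow_tin_mid below 0.055 m and angle between yellow_tin_mid's own z axis and vertical below 0.15 rad and linear speed of yellow_tin below 0.05 m/s and horizontal distance between yellow_tin_mid and well above 0.075 m and contact force between yellow_tin and the fingers below 0.05 N) or (horizontal distance between yellow_tin_mid and well below 0.006 m and angle between yellow_tin_mid's own z axis and vertical below 0.08 rad and z of yellow_tin_mid in the frame of well below 0.027 m and linear speed of yellow_tin below 0.02 m/s and contact force between yellow_tin and holder above 3.6 N and height (world z) of green_tin_mid below 0.055 m and angle between green_tin_mid's own z axis and vertical below 0.15 rad and linear speed of green_tin below 0.05 m/s and horizontal distance between green_tin_mid and well above 0.075 m and contact force between green_tin and the fingers below 0.05 N)) and value of joint lifter above 0.0125 m and contact force between the fingers and holder below 0.05 N); the robot touches nothing.
It fails at once if the holder is rammed: over 70 N on it (contact force between holder and anything else above 70 N).
It fails at once if the lifter plate is pressed too hard: over 40 N on it (contact force between plate and anything else above 40 N).
It fails at once if a tin is tipped over (more than about 40 degrees) (angle between any of green_tin_mid, yellow_tin_mid's own z axis and vertical above 0.7 rad).
It fails at once if another thing on the table is moved more than 25 mm (distance of any of ink_pad, clip, stamp, syrup, pen from where it was at the start of the episode above 0.025 m).
It also fails if it takes over 72 s, if anything falls off the work surface, if the arm or the gripper's body presses on something with over 40 N, if the wrist force passes 120 N, or if a joint passes its speed limit or range.

## Robot

A 7-joint arm with a two-finger parallel gripper is mounted at the origin on the work surface. World frame = base frame: x ahead of the robot, y to its left, z up, the work surface at z = 0. Lengths are in m, angles in degrees, forces in N, time in s.
With the tool pointing down it reaches from about 0.4 to 0.925 m from the base axis. Payload 5.6 kg.
Tool frame: the origin (TCP) lies midway between the tips of the shut fingers; the grasp point (between the pads) lies 19 mm behind it; z points along the fingers, y is the line along which they close (so a half turn about z gives the same grasp; the last joint's range is limited). The gripper opens to 85 mm and grips with 20 to 120 N. Pads are 22 mm wide; open, the fingers measure 114 mm over their backs; the gripper's body (76 mm by 85 mm) begins 54 mm behind the grasp point. The pads swing forward as they close: fully open they stand 13 mm farther back than shut.
Start: joints at [-73.224, 26.786, -0.665, 91.828, 0.344, 61.387, -3.226], TCP at [0.214, 0.614, 0.231] pointing down, gripper open.
Joint ranges: [-144.91, 144.91], [-17.63, 115.5], [-89.93, 88.59], [15.96, 139.68], [-74.01, 254.01], [8.47, 105.57], [-167.45, 167.45]. Speed limits (degrees/s): [147.25, 147.25, 180, 180, 180, 180, 180].

## Interface

Orientations are given as a 3x3 rotation matrix whose columns are the frame's x, y, z axes.
In Python, from workcell import ctrl gives the robot as it stands. Calls block until the motion is done:
- ctrl.goto(position, orientation): joint-space move of the TCP to a pose.
- ctrl.line_to(position, vel=0.15, ori=None, force_limit=None): straight line of the TCP; ori=None keeps the orientation; vel is the mean speed in m/s. With force_limit (N) it stops when the force on the tool has changed by that much, and returns True; else False.
- ctrl.goto_joints(angles): joint-space move.
- ctrl.set_gripper(opening): opening from 0.0 (shut) to 1.0 (fully open); the grip force is fixed at half the most; returns when the fingers have stopped.
- ctrl.dwell(seconds).
- ctrl.ik(position, orientation): joint angles nearest the present ones, or None.
- ctrl.get_state(): the state.
- ctrl.snapshot(name): name is "scene" or "top"; returns a dict with "color" (480x640x3 uint8, red, green, blue), "fx", "fy", "cx", "cy" (pixels), "dist" ([k1, k2, p1, p2, k3] as OpenCV has them; the pictures are not rectified), "xyz" and "rotation" of the camera in the world. Camera axes: x right, y up, looking along -z (the intrinsics and any distortion apply to the point x, -y, -z); pixel columns grow to the right and rows downward; lengths in m; the calibration is good to about 2 mm. A picture is of the moment at which its call begins. There is no depth.
A pose or a line that the arm cannot do raises ctrl.IKError and nothing moves.
- ctrl.job_done(): hands the job in; it is judged then, once.
Trained networks look in the newest picture that a camera, given by its name, has taken for a name from the list of things; names that differ only in an ending like _2 or _b are one class to them, and where a whole thing is asked for, a point or a joint stands for the part that bears it (a point fixed in the world has none). Each returns a list of dicts, best first, with "score" (0 to 1); they miss things now and then, are a little off and sometimes report something else, mostly with a low value. They report only what shows in the picture. A call takes as long as a camera call.
- ctrl.masks_of(camera, thing): "pixels" (480x640 bool, what is visible of it) and "uv" ([column, row] in pixels, amid what is visible of it).
- ctrl.tip_of(camera, thing): "uv" ([column, row] in pixels: a listed point, or the origin of a listed thing).
The state is a dict: "t": time; "joints": joint angles; "joint_vel": joint speeds; "joint_torque": joint torques, N m; "ee_pos": TCP position; "tool_rot": TCP orientation; "wrist_force": force on the tool from outside, world axes, zero at the start; "ft_torque": the same for the moment, N m; "gripper_width": opening from 0.0 (shut) to 1.0 (fully open); "grasp_force": force on a finger pad.
Only numpy, scipy, OpenCV 4.12 (cv2) and the standard library are available. Lean on these libraries where they do the work, as an engineer would, in place of code of your own. Each camera call takes 0.05 s, during which the arm holds its last target. There are 200 camera calls.

## Working session

There is one attempt and no reset: what is moved stays moved. The work goes in short steps, each a Python script; the robot and the scene stay as the last script left them, time stands still between calls to the robot, and variables do not carry over. Pictures are saved under pics/ and viewed, at most 10 in all, crops included, and the job is handed in when it is done.

```bash
ls; mkdir -p pics; python3 - <<'E'
from workcell import ctrl
import cv2,numpy as np
for n in("scene","top"):
    s=ctrl.snapshot(n); cv2.imwrite(f"pics/{n}0.png",s["color"][:,:,::-1])
    print(n,s["fx"],s["fy"],s["cx"],s["cy"],s["dist"],s["xyz"],np.round(s["rotation"],3).tolist())
    for t in("green_tin_mid","yellow_tin_mid","green_tin","yellow_tin","well","holder","plate","ink_pad","clip","stamp","syrup","pen"):
        print(t,[(np.round(d["uv"],1).tolist(),round(d["score"],2)) for d in ctrl.tip_of(n,t)][:2])
print(ctrl.get_state())
E
```

```text
pics
scene 455.5047239175928 455.5047239175928 320.3647431998943 230.48960851180234 [0.0111224 0.        0.        0.        0.       ] [1.00901184 0.33696654 0.6509329 ] [[-0.619, -0.567, 0.543], [0.785, -0.451, 0.424], [0.004, 0.689, 0.725]]
green_tin_mid [([465.3, 271.7], 0.67), ([260.1, 173.8], 0.41)]
yellow_tin_mid [([322.4, 221.7], 0.6), ([418.5, 221.6], 0.3)]
green_tin [([254.7, 163.6], 0.66), ([458.0, 286.4], 0.58)]
yellow_tin [([321.0, 234.9], 0.82)]
well [([252.7, 161.5], 0.56)]
holder [([256.0, 180.0], 0.65)]
plate [([258.3, 169.6], 0.76), ([465.1, 272.9], 0.72)]
ink_pad [([393.8, 275.7], 0.86)]
clip [([306.8, 202.4], 0.62)]
stamp [([364.3, 377.8], 0.86)]
syrup [([180.8, 274.1], 0.91), ([462.7, 289.5], 0.36)]
pen [([417.5, 221.3], 0.68)]
top 447.5095752742545 447.5095752742545 312.0571955440359 242.93299754323422 [-0.03859862  0.          0.          0.          0.        ] [0.54011218 0.00799643 0.76217733] [[-0.01, 0.998, -0.066], [-1.0, -0.01, -0.0], [-0.001, 0.066, 0.998]]
green_tin_mid [([176.7, 311.7], 0.65)]
yellow_tin_mid [([334.0, 276.7], 0.67)]
green_tin [([182.7
[... 478 characters left out ...]
), 'joint_vel': array([-0.03030634, -0.00057681, -0.05823454,  0.02799427,  0.01494741,
        0.08241931, -0.07060331]), 'joint_torque': array([ 6.09927520e-04, -5.32227230e+01,  2.20508996e-02, -2.51621461e+01,
        1.17075970e-02,  1.21966470e-03,  6.47169273e-06]), 'ee_pos': array([0.21425661, 0.61367991, 0.23129293]), 'tool_rot': array([[-9.44124273e-01,  3.29589670e-01,  8.18610053e-05],
       [ 3.29589672e-01,  9.44124276e-01,  1.49166897e-05],
       [-7.23705755e-05,  4.10637507e-05, -9.99999997e-01]]), 'wrist_force': array([0.73953282, 0.91243641, 0.04300348]), 'ft_torque': array([ 0.00597102, -0.02079865,  0.04902212]), 'grasp_force': 0.0, 'gripper_width': 0.9997679648071821}
```

View pics/scene0.png

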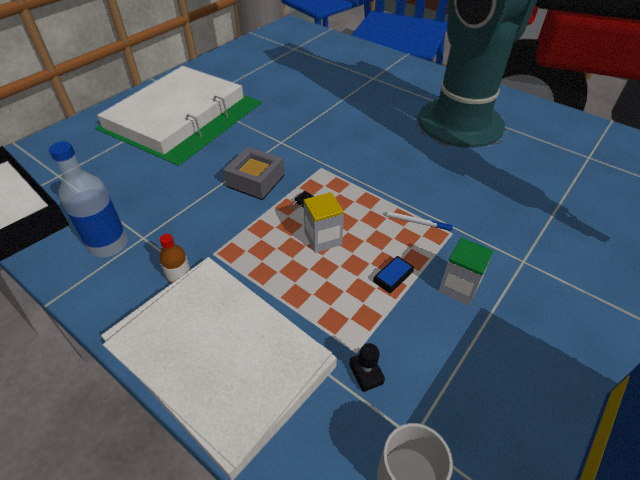

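View pics/top0.png

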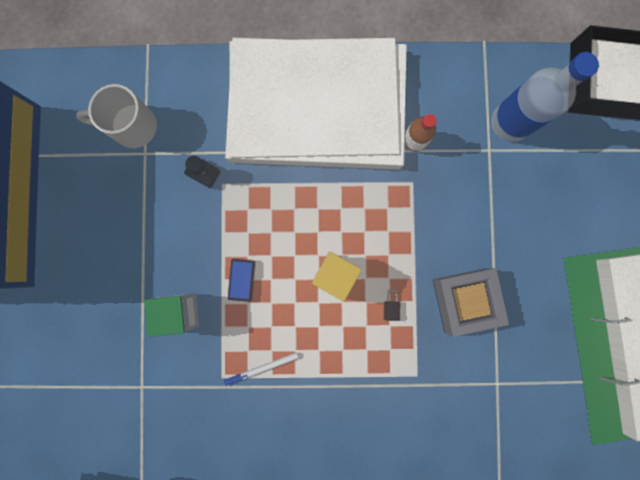

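```bash
cat > h.py <<'E'
from workcell import ctrl
import cv2,numpy as np
def ray(s,uv):
    K=np.array([[s["fx"],0,s["cx"]],[0,s["fy"],s["cy"]],[0,0,1]])
    p=cv2.undistortPoints(np.float64(uv).reshape(-1,1,2),K,np.float64(s["dist"])).reshape(-1,2)
    return np.c_[p[:,0],-p[:,1],-np.ones(len(p))]@np.array(s["rotation"]).T
def onz(s,uv,z):
    d=ray(s,uv); c=np.array(s["xyz"]); return c+d*((z-c[2])/d[:,2])[:,None]
def lid(s,col,z=.09):
    hsv=cv2.cvtColor(s["color"],cv2.COLOR_RGB2HSV)
    lo,hi=((50,110,40),(80,255,255)) if col=="green" else ((22,110,90),(34,255,255))
    m=cv2.inRange(hsv,lo,hi); m[:, :60]=0; m[:,560:]=0
    n,l,st,_=cv2.connectedComponentsWithStats(m); i=1+np.argmax(st[1:,4])
    c=max(cv2.findContours((l==i).astype(np.uint8),cv2.RETR_EXTERNAL,cv2.CHAIN_APPROX_NONE)[0],key=cv2.contourArea)
    P=onz(s,c.reshape(-1,2),z)[:,:2]
    r=cv2.minAreaRect((P*1000).astype(np.float32)); return r,st[i]
def R(yaw):  # tool down, closing axis y at yaw (deg) from world +y..
    a=np.radians(yaw); c,s=np.cos(a),np.sin(a)
    return np.array([[-c,-s,0],[-s,c,0],[0,0,-1.]]) @ np.eye(3)
E
python3 - <<'E'
from h import *
for n,(x,y,w,h) in {"top":(415,250,110,100),"scene":(205,130,110,85)}.items():
    s=ctrl.snapshot(n)
    for c in("green","yellow"):print(n,c,lid(s,c))
    k=s["color"][y:y+h,x:x+w,::-1]
    cv2.imwrite(f"pics/{n}_h.png",cv2.resize(k,None,fx=6,fy=6,interpolation=cv2.INTER_CUBIC))
    for t in("plate","holder"):
        for d in ctrl.masks_of(n,t)[:1]:
            q=d["pixels"].astype(np.uint8); c=max(cv2.findContours(q,0,1)[0],key=cv2.contourArea)
            print(n,t,d["score"],cv2.minAreaRect((onz(s,c.reshape(-1,2),.047 if t=="holder" else .03)[:,:2]*1000).astype(np.float32)))
print(R(10), np.linalg.det(R(10)))
E
```

```text
top green (((476.9573059082031, 231.6492462158203), (54.00669479370117, 54.579647064208984), 5.751708507537842), array([ 145,  297,   39,   39, 1304], dtype=int32))
top yellow (((534.4730224609375, -27.979629516601562), (53.985225677490234, 53.79930114746094), 60.10670852661133), array([ 313,  253,   48,   48, 1289], dtype=int32))
top plate 0.85 ((489.9539489746094, -251.1317138671875), (56.12541580200195, 53.34395980834961), 12.67435073852539)
top holder 0.71 ((490.68572998046875, -243.28587341308594), (96.16834259033203, 105.11700439453125), 11.130107879638672)
scene green (((499.7743835449219, -456.3760986328125), (278.6851806640625, 244.5319366455078), 6.670170783996582), array([  95,   95,  167,   70, 1945], dtype=int32))
scene yellow (((538.1422729492188, -25.110729217529297), (61.8027458190918, 56.76974868774414), 59.248634338378906), array([304, 192,  40,  30, 732], dtype=int32))
scene plate 0.85 ((484.81439208984375, -256.78900146484375), (46.928951263427734, 45.683135986328125), 11.33194637298584)
scene holder 0.83 ((507.9625549316406, -230.28302001953125), (135.38729858398438, 123.47160339355469), 11.282999992370605)
[[-0.98480775 -0.17364818  0.        ]
 [-0.17364818  0.98480775  0.        ]
 [ 0.          0.         -1.        ]] 0.9999999999999999
```

View pics/top_h.png

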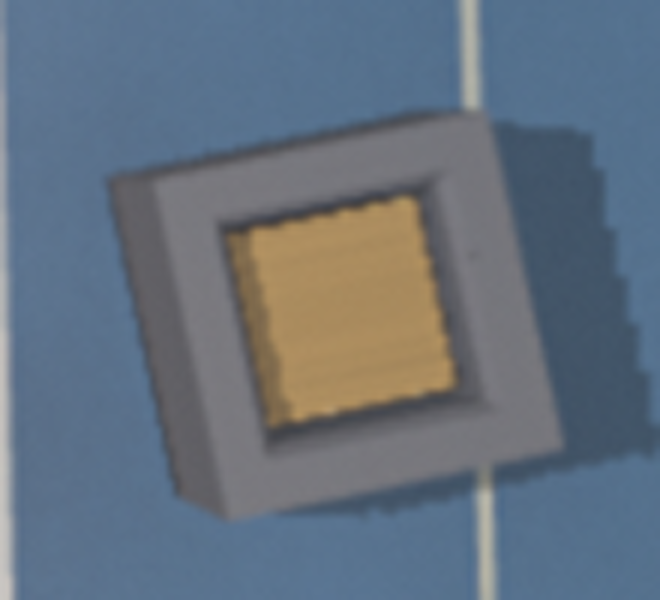

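View pics/scene_h.png

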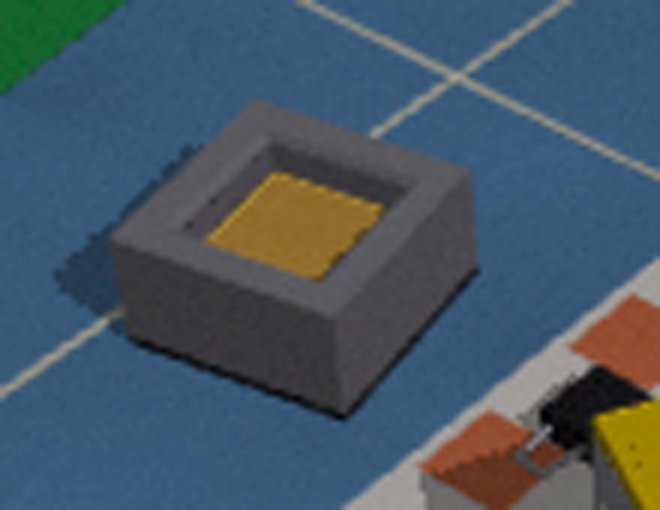

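Scene crop: the holder top's near corner is at crop (335,318) and its far corner at (260,100). The top crop puts the corners at (155,183), (487,115), (563,450) and (228,518). I'll fit the holder square to both views, then lift the green tin.

```bash
cat >> h.py <<'E'
H=.056
def fz(n=5):
    v=[]
    for _ in range(n): ctrl.dwell(.06); v.append(ctrl.get_state()["wrist_force"])
    return np.mean(v,0).round(2)
def lift(x,y,yaw,dz=.05):
    o=R(yaw)
    ctrl.goto([x,y,.17],o); ctrl.line_to([x,y,H],.12); f0=fz()
    ctrl.set_gripper(0); st=ctrl.get_state(); print("grip",st["gripper_width"],st["grasp_force"],st["ee_pos"])
    ctrl.line_to([x,y,H+dz],.08); ctrl.dwell(.4); f1=fz(8)
    print("weight",f1-f0,f0,f1,ctrl.get_state()["ft_torque"],"t",st["t"])
E
python3 - <<'E'
from h import *
from scipy.optimize import least_squares
S={n:ctrl.snapshot(n) for n in("top","scene")}
c={"top":np.array([(155,183),(487,115),(563,450),(228,518)])/6-.42+[415,250],
 "scene":np.array([(335,318),(115,240),(260,100),(470,172)])/6-.42+[205,130]}
# order: TL(+x,+y) TR(+x,-y) BR(-x,-y) BL(-x,+y)
L=np.array([[1,1],[1,-1],[-1,-1],[-1,1]])*46
def res(p,ns=("top","scene")):
    a=p[3];Q=L@np.array([[np.cos(a),np.sin(a)],[-np.sin(a),np.cos(a)]])+p[:2]
    return np.concatenate([(onz(S[n],c[n],p[2]/1e3)[:,:2]*1e3-Q).ravel() for n in ns])
r=least_squares(res,[490,-250,47,.2]);print(r.x,np.degrees(r.x[3]),r.fun.round(1))
for z in(44,47,50):
  r=least_squares(lambda q:res([q[0],q[1],z,q[2]],("top",)),[490,-250,.2]);print(z,r.x,r.fun.round(1))
lift(.477,.2316,5.75)
E
```

```text
[ 4.89408101e+02 -2.50531046e+02  4.51259396e+01  1.89878195e-01] 10.879219172164966 [-0.1 -0.3 -0.4 -0.2  0.5 -0.4  1.3 -0.2 -0.7 -0.2 -0.6  1.3 -0.7  0.4
  0.7 -0.5]
44 [ 4.89656615e+02 -2.51192225e+02  1.88401310e-01] [-0.5  0.1 -0.6  0.1  0.2 -0.3  0.8  0.1]
47 [ 4.89867380e+02 -2.50109531e+02  1.88401317e-01] [-0.6 -0.1 -0.8  0.2  0.4 -0.1  1.1 -0.1]
50 [ 4.90078145e+02 -2.49026838e+02  1.88401334e-01] [-0.8 -0.3 -1.   0.4  0.5  0.2  1.3 -0.2]
grip 0.6452956521309692 62.900842130184174 [0.47716634 0.23199444 0.05636431]
weight [-0.02  0.   -2.04] [-0.07  0.07 -0.3 ] [-0.09  0.07 -2.34] [ 0.01030135 -0.04472721 -0.04077641] t 5.1833
```

Green weighs about 2.0 N, so it should be the lighter tin. I'll put it back and lift the yellow one.

```bash
python3 - <<'E'
from h import *
x,y=.477,.2316
ctrl.line_to([x,y,H+.004],.1); ctrl.line_to([x,y,H],.02); ctrl.dwell(.2)
ctrl.set_gripper(1); ctrl.line_to([x,y,.17],.15)
ctrl.goto([.5345,-.028,.2],R(-29.9))
s=ctrl.snapshot("top"); print(lid(s,"green"))
lift(.5345,-.028,-29.9)
E
```

```text
(((477.6285705566406, 230.96267700195312), (54.76893997192383, 54.43180847167969), 5.405231475830078), array([ 145,  297,   39,   39, 1304], dtype=int32))
grip 0.6460202941948002 63.15228670835495 [ 0.53493634 -0.0276447   0.05642087]
weight [-0.45  0.39 -5.98] [ 0.45 -0.    0.2 ] [ 0.    0.39 -5.78] [-0.02188503  0.01460085  0.030781  ] t 12.425
```

Yellow weighs about 6 N, so it is the heavier tin. I'll take it over the well and lower it with a force guard.

```bash
python3 - <<'E'
from h import *
x,y,a=.4896,-.2498,10.85
p=ctrl.get_state()["ee_pos"]
ctrl.line_to([.5345,-.028,.18],.12)
ctrl.goto([x,y,.18],R(a)); ctrl.line_to([x,y,.115],.1); ctrl.dwell(.3)
s=ctrl.snapshot("scene"); cv2.imwrite("pics/hover.png",cv2.resize(s["color"][60:230,180:350,::-1],None,fx=3.5,fy=3.5,interpolation=cv2.INTER_CUBIC))
f0=fz(); print(f0)
hit=ctrl.line_to([x,y,.046+H-.006],.02,force_limit=4)
print(hit,ctrl.get_state()["ee_pos"]-[0,0,H],fz()-f0,ctrl.get_state()["ft_torque"],ctrl.get_state()["t"])
E
```

```text
[-0.01 -0.03 -5.68]
True [ 0.48980064 -0.24971049  0.04798898] [ 0.82  0.37 11.38] [-0.15257548  0.04756919 -0.01284218] 18.2083
```

View pics/hover.png

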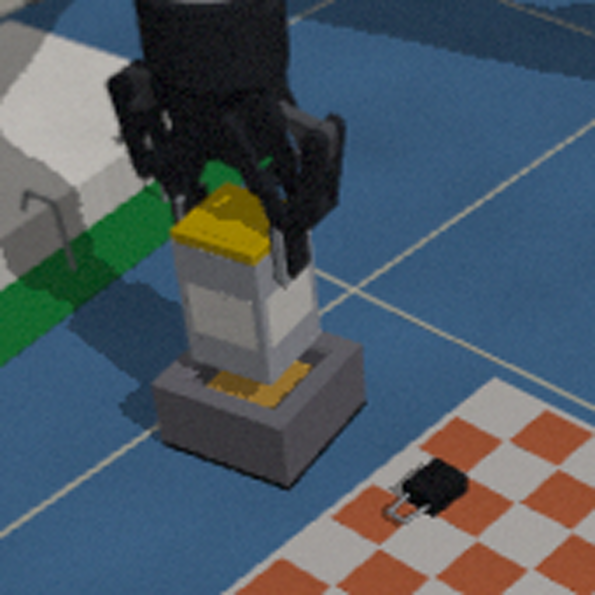

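The tin stopped with its foot at z≈0.048, so it is on the rim. In the hover picture the foot corners are at crop (190,345), (270,383) and (322,333). I'll compare the tin and holder in that view, and also check the torque.

```bash
python3 - <<'E'
from h import *
from scipy.optimize import least_squares
x,y=.4896,-.2498
ctrl.line_to([x,y,.115],.05); ctrl.dwell(.3); st=ctrl.get_state(); print(st["ft_torque"],st["wrist_force"],st["ee_pos"])
s=ctrl.snapshot("scene")
cH=np.array([(335,318),(115,240),(260,100),(470,172)])/6-.42+[205,130]
cT=np.array([(270,383),(190,345),(322,333)])/3.5-.36+[180,60]
L=np.array([[1,1],[1,-1],[-1,-1],[-1,1]])
def fit(c,l,h,z):
    def f(p):
        a=p[2];return (onz(s,c,z)[:,:2]*1e3-(l*h@np.array([[np.cos(a),np.sin(a)],[-np.sin(a),np.cos(a)]])+p[:2])).ravel()
    r=least_squares(f,[490,-250,.2]);return r.x.round(2),r.fun.round(1)
for z in(.044,.046,.048,.05):print(z,fit(cH,L,46,z))
print("tin",fit(cT,L[[0,1,3]],28,.0592))
a=s["color"].copy()
E
```

```text
[-0.00737889 -0.04263596  0.00927854] [ 0.14934952  0.44477695 -5.89728244] [ 0.48937935 -0.24970329  0.11470763]
0.044 (array([ 4.8811e+02, -2.5137e+02,  1.9000e-01]), array([-0.2, -0.4, -0.3,  0.8, -0.5,  0.1,  1. , -0.6]))
0.046 (array([ 4.8983e+02, -2.4943e+02,  1.9000e-01]), array([-0.3, -0.6, -0.4,  1. , -0.4,  0.3,  1.1, -0.7]))
0.048 (array([ 4.9155e+02, -2.4749e+02,  1.9000e-01]), array([-0.5, -0.7, -0.6,  1.1, -0.2,  0.5,  1.3, -0.8]))
0.05 (array([ 4.9326e+02, -2.4555e+02,  1.9000e-01]), array([-0.6, -0.9, -0.8,  1.2, -0.1,  0.6,  1.5, -0.9]))
tin (array([ 4.8451e+02, -2.5343e+02,  7.0000e-02]), array([-0.3,  3.8, -0.7, -3. ,  1. , -0.8]))
```

Both cues (torque, and tin versus holder in one view) say to shift toward +x and +y. I'll retry with small corrections.

```bash
python3 - <<'E'
from h import *
x,y=.4908,-.2480
for k in range(5):
    ctrl.line_to([x,y,.112],.05); ctrl.dwell(.25); s0=ctrl.get_state()
    hit=ctrl.line_to([x,y,.046+H-.016],.012,force_limit=4)
    ctrl.dwell(.1); s=ctrl.get_state(); dF=s["wrist_force"]-s0["wrist_force"]; dT=s["ft_torque"]-s0["ft_torque"]
    z=s["ee_pos"][2]-H
    print(hit,x,y,"foot",z.round(4),dF.round(2),dT.round(3),s["ee_pos"].round(4),round(s["t"],1))
    if not hit or z<.0415: break
    r=np.array([-dT[1],dT[0]])/max(dF[2],2)*1e3; print("r",r.round(1))
    d=-r/np.linalg.norm(r)*.001; x+=d[0]; y+=d[1]
E
```

```text
True 0.4908 -0.248 foot 0.0354 [ 0.17 -1.24  8.02] [-0.368 -0.413  0.049] [ 0.4907 -0.248   0.0914] 21.1
```

```bash
python3 - <<'E'
from h import *
x,y=.4908,-.2480
z0=ctrl.get_state()["ee_pos"][2]
for k in range(10):
    z=z0-.002*(k+1)
    hit=ctrl.line_to([x,y,z],.01,force_limit=12); s=ctrl.get_state()
    print(hit,(s["ee_pos"]-[0,0,H]).round(4),s["wrist_force"].round(1),s["ft_torque"].round(2),round(s["t"],1))
    if hit or s["wrist_force"][2]>18: break
E
```

```text
False [ 0.491  -0.2481  0.0334] [-0.2  0.3  2.9] [-0.27 -0.2  -0.01] 21.4
False [ 0.4908 -0.2481  0.0312] [ 1.4 -1.2  1.2] [-0.38 -0.41  0.02] 21.8
False [ 0.4908 -0.2481  0.0293] [ 0.5 -0.5  0.1] [-0.4  -0.46  0.03] 22.1
False [ 0.4908 -0.2481  0.0273] [ 1.8 -1.1  0.8] [-0.49 -0.48 -0.04] 22.5
False [ 0.4908 -0.2481  0.0253] [ 1.7 -0.5  0.6] [-0.49 -0.47 -0.01] 22.8
False [ 0.4908 -0.2481  0.0233] [ 1.1 -1.5  1.4] [-0.52 -0.51  0.04] 23.2
True [ 0.491  -0.2481  0.0224] [-1.3  1.7  6.2] [-0.02  0.09 -0.  ] 23.4
```

```bash
python3 - <<'E'
from h import *
x,y=.4908,-.2480
p=ctrl.get_state()["ee_pos"]
hit=ctrl.line_to([x,y,p[2]-.002],.006,force_limit=12); s=ctrl.get_state()
print(hit,(s["ee_pos"]-[0,0,H]).round(4),s["wrist_force"].round(1),s["ft_torque"].round(2))
ctrl.dwell(.3); s=ctrl.get_state(); print((s["ee_pos"]-[0,0,H]).round(4),s["wrist_force"].round(1))
ctrl.set_gripper(1); ctrl.dwell(.2); print(ctrl.get_state()["wrist_force"].round(2))
ctrl.line_to([x,y,.2],.1)
ctrl.goto([.45,.0,.3],R(10.85))
for n,(a,b,w,h) in {"scene":(190,110,120,100)}.items():
    s=ctrl.snapshot(n); cv2.imwrite("pics/home.png",cv2.resize(s["color"][b:b+h,a:a+w,::-1],None,fx=6,fy=6,interpolation=cv2.INTER_CUBIC))
s=ctrl.snapshot("top"); print(lid(s,"yellow",.112),lid(s,"green")); print(ctrl.get_state()["t"])
E
```

```text
True [ 0.4909 -0.2481  0.0224] [-1.4 -0.1  4.6] [-0.03  0.14 -0.04]
[ 0.491  -0.2481  0.0224] [-2.4  0.9  5.5]
[-0.44  0.29  0.01]
(((489.6135559082031, -247.6387176513672), (55.37258529663086, 55.911006927490234), 11.089065551757812), array([ 467,  284,   45,   44, 1454], dtype=int32)) (((477.5989990234375, 230.97637939453125), (54.58366394042969, 54.389705657958984), 5.128448009490967), array([ 145,  297,   39,   39, 1305], dtype=int32))
27.1583
```

View pics/home.png

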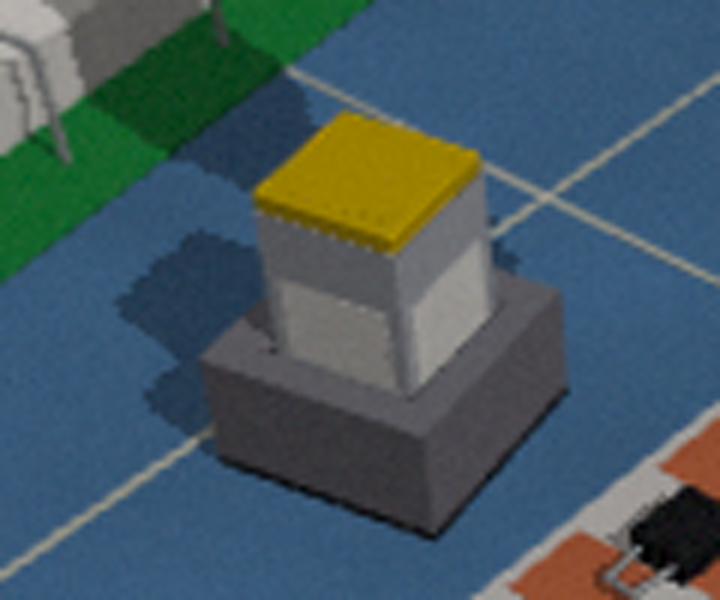

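The tin sits square, about 65 mm proud, which matches the foot at z≈0.0224. To confirm it is home, I'll push gently on the lid centre with the fingers shut.

```bash
python3 - <<'E'
from h import *
x,y=.4905,-.248
ctrl.set_gripper(0); ctrl.goto([x,y,.17],R(10.85)); ctrl.line_to([x,y,.122],.08); ctrl.dwell(.2)
for lim in (3,10,12):
    hit=ctrl.line_to([x,y,ctrl.get_state()["ee_pos"][2]-.014],.008,force_limit=lim); s=ctrl.get_state()
    print(hit,s["ee_pos"].round(4),s["wrist_force"].round(1)); ctrl.dwell(.15); print(ctrl.get_state()["wrist_force"].round(1))
ctrl.line_to([x,y,.2],.1); ctrl.goto([.45,.0,.3],R(10.85)); ctrl.dwell(.3)
s=ctrl.snapshot("top"); print(lid(s,"yellow",.112)); ctrl.snapshot("scene")
for n,w in(("top",s),):
  for t in("ink_pad","clip","stamp","syrup","pen"):print(t,[(np.round(d["uv"],1).tolist()) for d in ctrl.tip_of(n,t)][:1])
print(ctrl.get_state()["t"])
E
```

```text
True [ 0.4905 -0.2481  0.1123] [ 0.1 -0.2  4.7]
[-0.2  0.2  5.6]
True [ 0.4909 -0.2482  0.1122] [-2.1  2.3  5.4]
[-1.3  1.1  4.9]
True [ 0.4911 -0.2484  0.1122] [-1.8  1.   5.8]
[-2.3  1.2  5.9]
(((489.5899963378906, -247.5695343017578), (55.24172592163086, 55.823814392089844), 10.879460334777832), array([ 467,  284,   45,   44, 1450], dtype=int32))
ink_pad [[239.4, 279.1]]
clip [[390.0, 312.2]]
stamp [[207.6, 176.4]]
syrup [[411.3, 139.7]]
pen [[258.7, 368.7]]
35.3
```

```bash
python3 -c "
from workcell import ctrl
print(ctrl.job_done())"
```

```text
the job is handed in; nothing more can be done
None
```

I loaded the yellow-lidded tin, the heavier one (about 6.0 N against 2.0 N for green), upright into the well and pressed it to a firm stop; the green-lidded tin is back standing on the table, and the job is handed in, but the system gave no verdict.

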